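# Look at the dish through the hand magnifier

### The arm

A 6-joint arm with a two-finger parallel gripper is mounted at the origin on a cart in front of the work surface, level with it; the furniture and walls round the work are solid. World frame = base frame: x ahead of the robot, y to its left, z up, the work surface at z = 0. Lengths are in m, angles in rad, forces in N, time in s.
With the tool pointing down it reaches from about 0.325 to 0.775 m from the base axis. Payload 5.5 kg.
Tool frame: the origin (TCP) lies at the very end of the fingers, on their centre line; the grasp point (between the pads) lies 19 mm behind it; z points along the fingers, y is the line along which they close (so a half turn about z gives the same grasp; the last joint's range is limited). The gripper opens to 88 mm and grips with 3 to 60 N. Pads are 20 mm wide; open, the fingers measure 115 mm over their backs; the gripper's body (75 mm by 178 mm) begins 61 mm behind the grasp point.
Start: joints at [-1.242, 0.091, 1.231, -0, 1.82, -0.057], TCP at [0.226, -0.556, 0.223] pointing down, gripper open.
Joint ranges: [-2.87, 2.87], [-0.86, 2.18], [0.17, 2.46], [-1.51, 4.65], [0.06, 2.69], [-2.65, 2.65]. Speed limits (rad/s): [2.57, 2.57, 3.01, 3.14, 3.14, 3.14].

### API

Orientations are given as a rotation vector (axis times angle).
In Python, from plant import env, grab_frame, camera_model, finish_job gives the robot as it stands.
- The arm moves only by the tool play_rows, never from a script. Its arguments are lists of equal length, an entry for each row: "xyz": the shift along the tool's x, y, z in units of 50 mm (1.0 is 50 mm), a list of three; "angular": the turn, a rotation vector about the tool's x, y, z in units of 6 degrees (1.0 is 6 degrees), a list of three; "claw": the opening, from 0 (shut) to 1 (fully open). A call has 1 to 10 rows; each row shifts and turns the commanded pose from where the row before left it, along the tool's axes as they then stand; what a row does not reach is not made up. A row lasts 1/8 s, in which the tool goes at most 62.5 mm and 10.7 degrees, less where a joint would pass 70% of its speed; a pose out of reach is approached as far as the arm can. A call is refused whole if a number of a shift passes 1 or a number of a turn 1, either way. A call with a gripper value outside its range is refused whole. The fingers move at their own pace and stop on an object; "squeeze" is the grip in N (left out, the last holds). Time passes only in rows, so rows that do not move let the fingers close. It gives the time, the measured TCP pose, the force, the opening and the grip force at its end, in the units of the state.
- env.read_state(): the state, without advancing time (a new reading comes with each control period).
- grab_frame(name): name is "scene" or "top"; returns the picture (480x640x3 uint8, blue, green, red); there is no depth.
- camera_model(name): a dict with "intrinsics" (3x3 intrinsics, pixels), "origin" and "rotation" of the camera in the world. Camera axes: x right, y down, z forward; pixel columns grow to the right and rows downward; lengths in m; the calibration is good to about 2 mm. A picture is of the moment at which its call begins. camera_model takes no time and is no camera call.
- finish_job(): hands the job in; it is judged then, once.
The state is a dict: "t": time; "qpos": joint angles; "joint_vel": joint speeds; "effort": joint torques, N m; "eef_pos": TCP position; "tool_rot": TCP orientation; "force": force on the tool from outside, world axes, zero at the start; "wrist_torque": the same for the moment, N m; "grip_width": opening from 0.0 (shut) to 1.0 (fully open); "grasp_force": force on a finger pad.
Only numpy, scipy, OpenCV 4.12 (cv2) and the standard library are available. Lean on these libraries where they do the work, as an engineer would, in place of code of your own. Each camera call takes 0.05 s, during which the arm holds its last target. There are 200 camera calls.

### The job

On the inspection stand a small lamp on a swing arm hangs over the dish: first swing it a quarter turn or a little more to your right, clear of the dish, and leave it there. Then pick up the hand magnifier by its handle and hold it level over the middle of that dish, with the lens at the height the pointer on the stand's post marks. Finish while still holding it there, still and touching nothing but your fingers; leave the dish, the pointer and the other things on the bench as they are.

Things in the scene. Friction and masses are not known exactly. Their poses are not given: they have to be found in the camera images.
- stand: Fixed inspection stand. Origin on the worktop under the centre of its round stage; x to its back (away from the robot at yaw 0), y left. Base plate 12 mm thick, x -60 to 120, y -130 to 110 mm; stage 100 mm across, top 24 mm above the worktop. At x 55, y 85 mm a 10 mm scale post (top 185 mm above the worktop); at x 90, y -100 mm the lamp pillar.
- lamp (a joint): Swing angle of the lamp arm about the upright pillar, rad. 0: lamp head straight over the centre of the stage; grows anticlockwise seen from above, as the head swings out towards the robot and to its right, up to the stop at 2.2. Starts between 0 and 0.3. The hinge is stiff enough to stay where it is left (about 1 N at the knob moves it).
- lamp_knob (a point): Middle of the round upright knob on top of the lamp head: 16 mm diameter, 30 mm tall, 147 mm above the worktop, at 134.5 mm from the pillar's axis. Below it a 10 mm stem and the lamp head (54 mm across, from 88 to 120 mm above the worktop).
- lamp_pivot (a point): Point on the upright hinge axis of the lamp arm, at the height of the knob's middle.
- focus_mark (a point): Tip of the pointer on the scale post; its height (95 to 155 mm above the worktop, different each time) is the focal height. The tip ends about 53 mm from the axis of the stage. The pointer reaches 48 mm from the post's axis towards that axis, on a sliding collar, 22 mm across and 16 mm tall, held only by friction.
- loupe: Hand magnifier lying flat on the worktop, about 90 g. Origin under the middle of the handle, at the underside; x points along the handle to the lens, z up. Handle with flat sides, x -44 to 40 mm, 16 mm wide, 16 mm tall; round lens frame 60 mm across, 14 mm tall, centred at x 85 mm. The handle is weighted: balance point 10 to 25 mm ahead of the origin.
- lens_center (a point): Centre of the magnifier's lens: 85 mm ahead of the loupe's origin, 7 mm above its underside.
- dish: Closed petri dish on the stage, 64 mm across and 15 mm tall, 30 g; origin at the centre of its underside. It lies within 10 mm of the stage's centre.
- spare_dish: Bystander: a second petri dish, 64 mm across, 15 mm tall, on the worktop at the right; origin at the centre of its underside.
- beaker: Bystander: clear plastic beaker, 64 mm across, 74 mm tall, at the back right; origin at the centre of its underside.
- timer: Bystander: small white timer, 66 x 66 x 19 mm, at the right; origin at the centre of its underside.
- tape: Bystander: roll of label tape lying flat, 60 mm across, 13 mm tall, at the back left of the stand; origin at the centre of its underside.
- marker: Bystander: marker pen 132 mm long, 12 mm thick, lying along y at the left front; origin under its middle.
- stage_center (a point): Centre of the round stage, on its top face, 24 mm above the worktop.
Things that resemble listed ones, but are neither listed nor needed, are in the scene too. What is shaped like the dish but green is not meant.

How it is judged:
On the way, in this order (a step that is already met when the one before it is completed fails the run):
1. the lamp is swung aside, by more than 1.2 rad (value of joint lamp above 1.2 rad), for 0.2 s.
2. the magnifier is held by the fingers, lifted off the worktop (height (world z) of each of loupe, lens_center above 0.03 m and contact force between the fingers and loupe above 1 N), for 0.2 s.
At the end, for the whole second after the job is handed in: The magnifier is held still in the fingers, touching neither the stand, the lamp nor the dish, level within 0.12 rad, its lens centre within 12 mm (horizontally) of the dish's centre and within 7 mm of the pointer tip's height; the lamp arm stands at more than 1.2 rad and the dish lies on the stage (value of joint lamp above 1.2 rad and horizontal distance between lens_center and dish below 0.012 m and z of lens_center in the frame of focus_mark between -0.007 and 0.007 m and angle between loupe's own z axis and vertical below 0.12 rad and contact force between the fingers and loupe above 1 N and contact force between loupe and stand below 0.1 N and contact force between loupe and dish below 0.1 N and linear speed of loupe below 0.02 m/s and angular speed of loupe below 0.15 rad/s and horizontal distance between dish and stage_center below 0.025 m); the arm keeps its last pose, push and grip.
It fails at once if the dish is shifted by more than 10 mm (distance of dish from where it was at the start of the episode above 0.01 m).
It fails at once if the pointer is shifted by more than 5 mm (distance of focus_mark from where it was at the start of the episode above 0.005 m).
It fails at once if a bystander is shifted by more than 30 mm (distance of any of spare_dish, beaker, timer, tape, marker from where it was at the start of the episode above 0.03 m).
It also fails if it takes over 58 s, if anything falls off the work surface, if the arm or the gripper's body presses on something with over 40 N, if the wrist force passes 120 N, or if a joint passes its speed limit or range.

## Working session

There is one attempt and no reset: what is moved stays moved. The work goes in short steps, Python scripts to look and compute and a tool call to move; the robot and the scene stay as the last step left them, time stands still between calls to the robot, and variables do not carry over. Pictures are saved under pics/ and viewed, at most 10 in all, crops included, and the job is handed in when it is done.

Besides the shell and the picture viewer there is one more tool, called after "Emit:" as name(argument=value, ...), one argument or row to a line, values as JSON. play_rows: Moves the arm, as the interface text tells. Its arguments: {"type":"object","properties":{"xyz":{"type":"array","items":{"type":"array","items":{"type":"number"}}},"angular":{"type":"array","items":{"type":"array","items":{"type":"number"}}},"claw":{"type":"array","items":{"type":"number"}},"squeeze":{"type":"number"}},"required":["xyz","angular","claw"]}

```bash
mkdir -p pics; ls; python3 - <<'E'
from plant import env, grab_frame, camera_model
import cv2
for n in("scene","top"):
    cv2.imwrite(f"pics/{n}0.png",grab_frame(n)); m=camera_model(n); print(n,m)
print(env.read_state())
E
```

```text
pics
scene {'intrinsics': array([[485.94206223,   0.        , 318.12371175],
       [  0.        , 485.94206223, 238.45620482],
       [  0.        ,   0.        ,   1.        ]]), 'origin': array([-0.07463028,  0.46905797,  0.92848036]), 'rotation': array([-1.18192984,  2.37066133, -0.97357847])}
top {'intrinsics': array([[463.90225202,   0.        , 313.08508931],
       [  0.        , 463.90225202, 236.08654446],
       [  0.        ,   0.        ,   1.        ]]), 'origin': array([ 0.38520338, -0.03877901,  1.4563889 ]), 'rotation': array([-2.17837311,  2.12924936, -0.10809563])}
{'t': 0.1, 'qpos': array([-1.24167101e+00,  9.18210893e-02,  1.23173461e+00, -3.58361393e-06,
        1.81978669e+00, -5.66896420e-02]), 'joint_vel': array([-2.85226150e-04, -2.51872476e-03, -1.97212655e-03,  9.61488022e-04,
       -3.94539594e-06,  1.11631283e-03]), 'effort': array([ 2.50782265e-03, -4.47857881e+01, -4.07570744e+01,  7.01659382e-02,
        2.84020894e-02, -1.19238930e-04]), 'eef_pos': array([ 0.22571024, -0.55565588,  0.2216149 ]), 'tool_rot': array([-3.08161852e+00, -6.01951325e-01,  3.78433731e-04]), 'force': array([-0.56612665,  0.34868506,  0.8353572 ]), 'wrist_torque': array([ 0.00181501, -0.0167909 , -0.05210752]), 'grasp_force': 0.0, 'grip_width': 1.0017601528225237}
```

View pics/scene0.png

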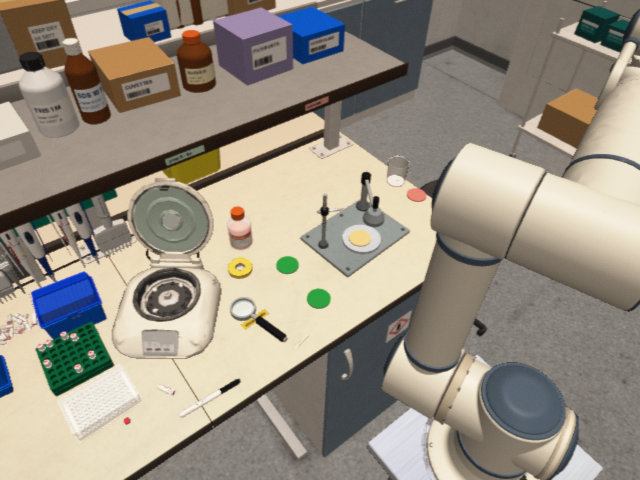

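View pics/top0.png

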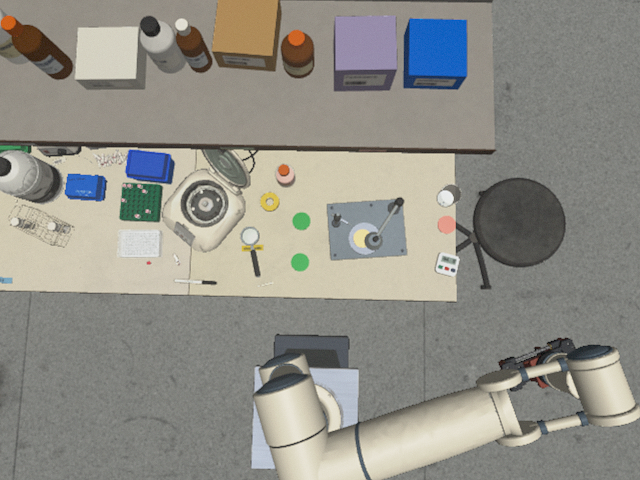

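The overview shows the stand at top (330-405, 200-260) and scene (305-408, 190-270). The loupe is at top (250, 235-275) and scene (230-287, 300-340). I'll enlarge both areas.

```bash
python3 - <<'E'
import cv2,numpy as np
t=cv2.imread("pics/top0.png");s=cv2.imread("pics/scene0.png")
f=lambda im,x,y,w,h,W,H:cv2.resize(im[y:y+h,x:x+w],(W,H),interpolation=cv2.INTER_CUBIC)
a=f(t,320,190,100,75,800,600)
b=f(s,295,165,120,110,640,587)
c=np.hstack([f(t,230,220,50,65,400,520),f(s,225,290,70,60,400,520*400//400)[:520]])
cv2.imwrite("pics/a.png",a);cv2.imwrite("pics/b.png",b);cv2.imwrite("pics/c.png",np.hstack([f(t,230,220,45,60,390,520),f(s,220,290,80,60,400,300).copy() if 0 else cv2.copyMakeBorder(f(s,220,290,80,60,400,300),0,220,0,0,cv2.BORDER_CONSTANT)]))
E
```

```text
(no output)
```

View pics/a.png

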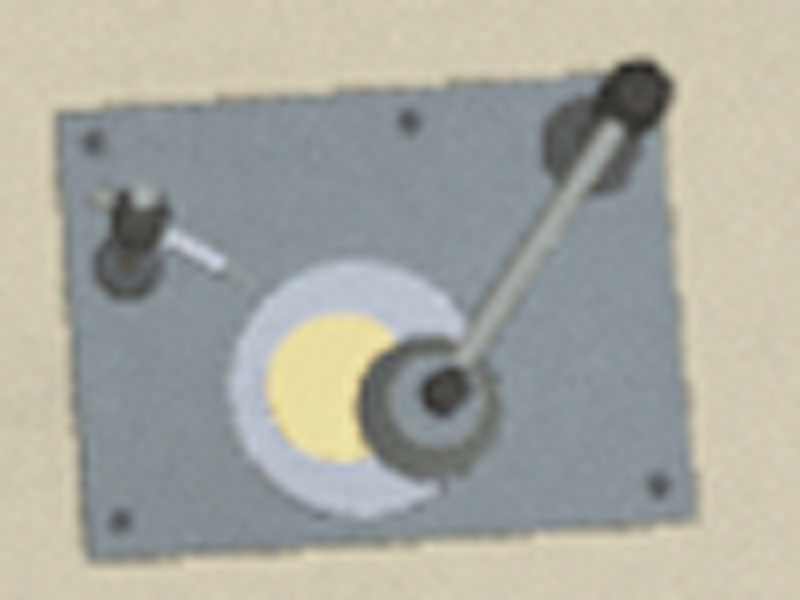

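View pics/b.png

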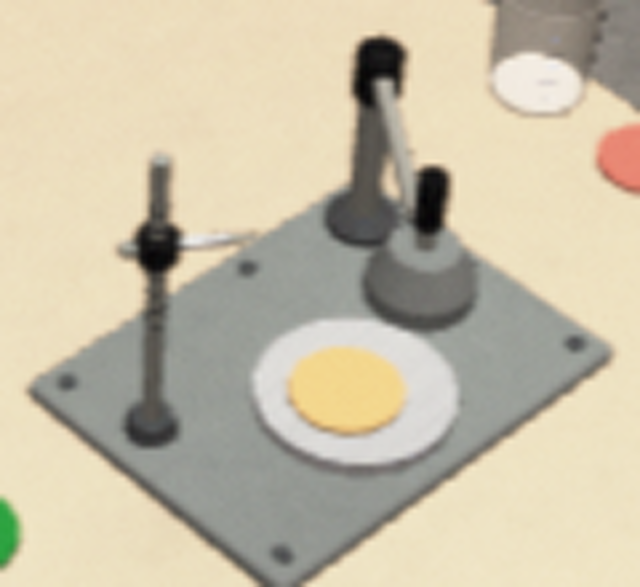

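View pics/c.png

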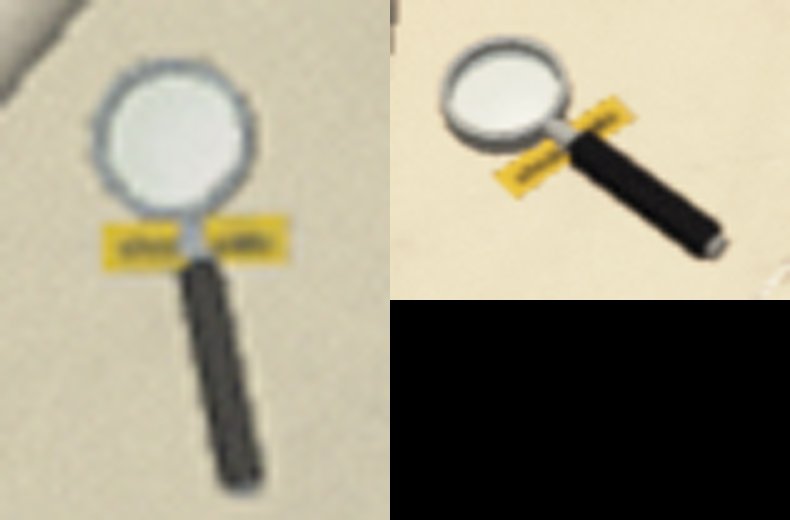

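The top crop shows the stage centred at about (358,388) with the yellow dish at (341,388). The knob is at (445,390), the pointer tip at (255,283), and the plate corners are clear. The loupe's lens is at crop (174,138) and its handle end at (240,490). Next I'll fit the poses.

```bash
cat > h.py <<'E'
import numpy as np
from scipy.spatial.transform import Rotation as R
from scipy.optimize import least_squares
from plant import camera_model
C={n:camera_model(n) for n in("scene","top")}
def proj(n,P):
    c=C[n];p=(np.atleast_2d(P)-c["origin"])@R.from_rotvec(c["rotation"]).as_matrix()
    p=p@c["intrinsics"].T; return p[:,:2]/p[:,2:]
def ray(n,uv,z):
    c=C[n];d=R.from_rotvec(c["rotation"]).as_matrix()@np.linalg.solve(c["intrinsics"],[*uv,1]);o=c["origin"]
    return o+d*(z-o[2])/d[2]
def crop(uv,o,s): return (np.array(uv)+.5)/s-.5+np.array(o)
T=lambda u,v:crop((u,v),(320,190),8)
S=lambda u,v:crop((u,v),(295,165),16/3)
TL=lambda u,v:crop((u,v),(230,220),26/3)
SL=lambda u,v:crop((u-390,v),(220,290),5)
def pose(p,L):
    c,s=np.cos(p[2]),np.sin(p[2]);L=np.atleast_2d(L)
    return np.c_[p[0]+c*L[:,0]-s*L[:,1],p[1]+s*L[:,0]+c*L[:,1],L[:,2]]
E
python3 - <<'E'
from h import *
np.set_printoptions(precision=4,suppress=True)
obs=[("top",T(57,112),(.12,.11,.012)),("top",T(655,72),(.12,-.13,.012)),("top",T(695,520),(-.06,-.13,.012)),("top",T(90,560),(-.06,.11,.012)),
("top",T(358,388),(0,0,.024)),("scene",S(356,391),(0,0,.024)),("scene",S(32,388),(.12,.11,.012)),("scene",S(610,350),(-.06,-.13,.012)),("scene",S(160,158),(.055,.085,.185)),("top",T(143,195),(.055,.085,.185))]
r=least_squares(lambda p:np.concatenate([(proj(n,pose(p,L))-uv)[0] for n,uv,L in obs]),[.5,-.2,0])
print("stand",r.x);print(r.fun.reshape(-1,2))
p=r.x
k=least_squares(lambda q:np.r_[(proj("top",q+[0,0,.015])-T(445,390))[0],(proj("scene",q)-S(432,200))[0]],[.5,-.2,.147])
print("knob",k.x,k.fun); piv=pose(p,(.09,-.1,.147))[0]; d=k.x-piv
a0=np.arctan2(.1,-.09)+p[2]; print("pivot",piv,"r",np.hypot(*d[:2]),"angle",(np.arctan2(d[1],d[0])-a0+np.pi)%(2*np.pi)-np.pi)
u=np.array([.055,.085])*(53/np.hypot(.055,.085)/1000)
m=least_squares(lambda q:np.r_[(proj("top",pose(p,[*u,q[0]]))-T(255,283))[0],(proj("scene",pose(p,[*u,q[0]]))-S(255,236))[0]],[.12]);print("mark h",m.x,m.fun,pose(p,[*u,m.x[0]]))
m=least_squares(lambda q:np.r_[(proj("top",q)-T(255,283))[0],(proj("scene",q)-S(255,236))[0]],[.5,-.1,.12]);print("mark free",m.x,m.fun)
cz=least_squares(lambda q:(proj("scene",pose(p,[.055,.085,q[0]]))-S(158,247))[0],[.12]);print("collar",cz.x,cz.fun)
print("dish",ray("top",T(341,388),.032),ray("scene",S(347,390),.032),"stage",p[:2])
ob=[("top",TL(174,138),(.085,0,.010)),("scene",SL(506,95),(.085,0,.010)),("top",TL(240,490),(-.044,0,.010)),("top",TL(198,262),(.04,0,.016)),("scene",SL(712,245),(-.044,0,.008)),("scene",SL(577,147),(.04,0,.016))]
r=least_squares(lambda p:np.concatenate([(proj(n,pose(p,L))-uv)[0] for n,uv,L in ob]),[.5,.1,0])
print("loupe",r.x);print(r.fun.reshape(-1,2),pose(r.x,(.085,0,0)))
E
```

```text
stand [ 0.5491 -0.1712  0.0927]
[[-1.1145 -0.143 ]
 [-0.0076 -0.514 ]
 [ 0.2694  0.2518]
 [-1.0731  0.6397]
 [-0.5303  0.1354]
 [ 0.2669 -0.6577]
 [-1.0613 -1.3548]
 [ 1.8029 -0.963 ]
 [ 0.5708 -0.2313]
 [-0.426   0.2649]]
knob [ 0.534  -0.1901  0.147 ] [-0.1048 -0.1194  0.1359  0.0198]
pivot [ 0.648  -0.2625  0.147 ] r 0.1349970471339021 angle 0.1793565093668339
mark h [0.1312] [-0.3978  0.2821  1.6226  0.0479] [[ 0.5737 -0.1243  0.1312]]
mark free [ 0.5765 -0.1239  0.1291] [-0.5723 -0.6063  0.6967  0.1062]
collar [0.1312] [0.3173 0.0118]
dish [ 0.5485 -0.1656  0.032 ] [ 0.5453 -0.1604  0.032 ] stage [ 0.5491 -0.1712]
loupe [0.4665 0.1692 0.2383]
[[-1.0458  0.7055]
 [ 0.2017 -0.653 ]
 [-0.5107  0.2851]
 [-1.2729  0.1593]
 [ 0.91    0.5517]
 [-0.0575 -2.2292]] [[0.5491 0.1893 0.    ]]
```

Emit:
play_rows(
  xyz=[
    [0,0,0],
    [0,0,0],
  ],
  angular=[
    [0,0,0.7],
    [0,0,0.7],
  ],
  claw=[0.5,0.5],
)

```text
t: 0.35
eef_pos: [0.2257, -0.5557, 0.222]
tool_rot: [-3.118, -0.371, 0.0]
force: [0.2, 0.6, 1.0]
grip_width: 0.812
grasp_force: 0.0
```

```bash
python3 - <<'E'
from h import *
for a,b,n in [((495,150),(407,67),"shelf corner"),(T(640,92),S(380,50),"pillar top")]:
    q=least_squares(lambda q:np.r_[(proj("top",q)-a)[0],(proj("scene",q)-b)[0]],[.6,-.2,.3]);print(n,q.x,q.fun)
E
```

```text
shelf corner [ 0.74305291 -0.46639686  0.32765204] [-0.18600316 -0.21801578  0.30003071  0.04276301]
pillar top [ 0.64941691 -0.26367288  0.12511721] [-0.29698825 -0.32785192  0.39884873  0.0591785 ]
```

Emit:
play_rows(
  xyz=[
    [0.77,-0.57,0],
    [0.77,-0.57,0],
    [0.77,-0.57,0],
    [0.77,-0.57,0],
    [0.77,-0.57,0],
    [0.77,-0.57,0],
    [0.77,-0.57,0],
    [0.77,-0.57,0],
    [0.77,-0.57,0],
    [0.77,-0.57,0],
  ],
  angular=[
    [0,0,0],
    [0,0,0],
    [0,0,0],
    [0,0,0],
    [0,0,0],
    [0,0,0],
    [0,0,0],
    [0,0,0],
    [0,0,0],
    [0,0,0],
  ],
  claw=[0.5,0.5,0.5,0.5,0.5,0.5,0.5,0.5,0.5,0.5],
)

```text
t: 1.6
eef_pos: [0.533, -0.1864, 0.2221]
tool_rot: [-3.119, -0.375, 0.001]
force: [-0.2, 0.1, 0.3]
grip_width: 0.502
grasp_force: 0.0
```

Emit:
play_rows(
  xyz=[
    [0,0,0],
    [0,0,0],
  ],
  angular=[
    [0,0,0],
    [0,0,0],
  ],
  claw=[0.5,0.5],
)

```text
t: 1.85
eef_pos: [0.532, -0.1881, 0.2222]
tool_rot: [3.119, 0.375, -0.002]
force: [-1.4, -0.4, 0.1]
grip_width: 0.499
grasp_force: 0.0
```

Emit:
play_rows(
  xyz=[
    [0,0,0.45],
    [0,0,0.45],
    [0,0,0.45],
    [0,0,0.35],
    [0,0,0],
    [0,0,0],
    [0,0,0],
    [0,0,0],
    [0,0,0],
  ],
  angular=[
    [0,0,0],
    [0,0,0],
    [0,0,0],
    [0,0,0],
    [0,0,0],
    [0,0,0],
    [0,0,0],
    [0,0,0],
    [0,0,0],
  ],
  claw=[0.5,0.5,0.5,0.5,0.5,0.1,0.1,0.1,0.1],
  squeeze=8,
)

```text
t: 2.98
eef_pos: [0.5336, -0.1887, 0.1387]
tool_rot: [3.116, 0.374, 0.005]
force: [3.5, -2.6, -0.3]
grip_width: 0.181
grasp_force: 8.0
```

```bash
python3 - <<'E'
import numpy as np
piv=np.array([.648,-.2625]);a0=np.arctan2(-.1887-piv[1],.5336-piv[0])
a=a0+np.linspace(0,1.5,13);P=piv+.1345*np.c_[np.cos(a),np.sin(a)]
d=np.diff(P,axis=0);c,s=.9717,.2363
print(a0,np.round(np.c_[d@[c,s],d@[s,-c]]/.05,2).tolist(),P[-1])
E
```

```text
2.568666332300302 [[-0.23, 0.25], [-0.2, 0.27], [-0.16, 0.3], [-0.12, 0.31], [-0.08, 0.33], [-0.04, 0.33], [0.0, 0.34], [0.04, 0.33], [0.08, 0.33], [0.12, 0.31], [0.16, 0.29], [0.2, 0.27]] [ 0.56727616 -0.37008212]
```

Emit:
play_rows(
  xyz=[
    [-0.23,0.25,0],
    [-0.2,0.27,0],
    [-0.16,0.3,0],
    [-0.12,0.31,0],
    [-0.08,0.33,0],
    [-0.04,0.33,0],
  ],
  angular=[
    [0,0,0],
    [0,0,0],
    [0,0,0],
    [0,0,0],
    [0,0,0],
    [0,0,0],
  ],
  claw=[0.1,0.1,0.1,0.1,0.1,0.1],
)

```text
t: 3.72
eef_pos: [0.5127, -0.2862, 0.1382]
tool_rot: [3.119, 0.373, -0.0]
force: [-0.8, 1.9, 4.9]
grip_width: 0.184
grasp_force: 8.0
```

Emit:
play_rows(
  xyz=[
    [0,0.34,0],
    [0.04,0.33,0],
    [0.08,0.33,0],
    [0.12,0.31,0],
    [0.16,0.29,0],
    [0.2,0.27,0],
    [0,0,0],
    [0,0,0],
  ],
  angular=[
    [0,0,0],
    [0,0,0],
    [0,0,0],
    [0,0,0],
    [0,0,0],
    [0,0,0],
    [0,0,0],
    [0,0,0],
  ],
  claw=[0.1,0.1,0.1,0.1,0.1,0.1,0.1,0.1],
)

```text
t: 4.72
eef_pos: [0.5647, -0.3697, 0.1377]
tool_rot: [3.118, 0.373, 0.001]
force: [0.1, -1.8, 4.6]
grip_width: 0.179
grasp_force: 8.0
```

Emit:
play_rows(
  xyz=[
    [0,0,0],
    [0,0,0],
    [0,0,0],
    [0,0,-0.4],
    [0,0,-0.45],
    [0,0,-0.45],
    [0,0,-0.4],
  ],
  angular=[
    [0,0,0],
    [0,0,0],
    [0,0,0],
    [0,0,0],
    [0,0,0],
    [0,0,0],
    [0,0,0],
  ],
  claw=[0.5,0.5,0.5,0.5,0.5,0.5,0.5],
)

```text
t: 5.6
eef_pos: [0.5646, -0.3684, 0.2256]
tool_rot: [3.118, 0.375, 0.003]
force: [0.7, 0.4, 1.1]
grip_width: 0.502
grasp_force: 0.0
```

Emit:
play_rows(
  xyz=[
    [0.08,-0.91,0],
    [0.08,-0.91,0],
    [0.08,-0.91,0],
    [0.08,-0.91,0],
    [0.08,-0.91,0],
    [0.08,-0.91,0],
    [0.08,-0.91,0],
    [0.08,-0.91,0],
    [0.08,-0.91,0],
  ],
  angular=[
    [0,0,0],
    [0,0,0],
    [0,0,0],
    [0,0,0],
    [0,0,0],
    [0,0,0],
    [0,0,0],
    [0,0,0],
    [0,0,0],
  ],
  claw=[0.6,0.6,0.6,0.6,0.6,0.6,0.6,0.6,0.6],
)

```text
t: 6.72
eef_pos: [0.5022, 0.0395, 0.2247]
tool_rot: [3.119, 0.375, 0.004]
force: [0.3, 0.3, -0.3]
grip_width: 0.598
grasp_force: 0.0
```

Emit:
play_rows(
  xyz=[
    [0.08,-0.91,0],
    [0.08,-0.91,0],
    [0.08,-0.91,0],
    [0,0,0],
    [0,0,0],
  ],
  angular=[
    [0,0,0],
    [0,0,0],
    [0,0,0],
    [0,0,0],
    [0,0,0],
  ],
  claw=[0.6,0.6,0.6,0.6,0.6],
)

```text
t: 7.35
eef_pos: [0.4819, 0.1731, 0.2238]
tool_rot: [3.119, 0.375, 0.002]
force: [0.2, 0.3, 0.4]
grip_width: 0.604
grasp_force: 0.0
```

```bash
python3 - <<'E'
from plant import grab_frame
import cv2,numpy as np
t=np.mean([grab_frame("top") for _ in range(4)],0).astype(np.uint8);s=np.mean([grab_frame("scene") for _ in range(4)],0).astype(np.uint8)
cv2.imwrite("pics/top1.png",t);cv2.imwrite("pics/scene1.png",s)
f=lambda im,x,y,w,h,W,H:cv2.resize(im[y:y+h,x:x+w],(W,H),interpolation=cv2.INTER_CUBIC)
cv2.imwrite("pics/d.png",np.vstack([np.hstack([f(t,320,190,80,60,400,300),f(s,300,180,80,60,400,300)]),np.hstack([f(t,230,220,80,60,400,300),f(s,220,280,80,60,400,300)])]))
E
```

```text
(no output)
```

View pics/d.png

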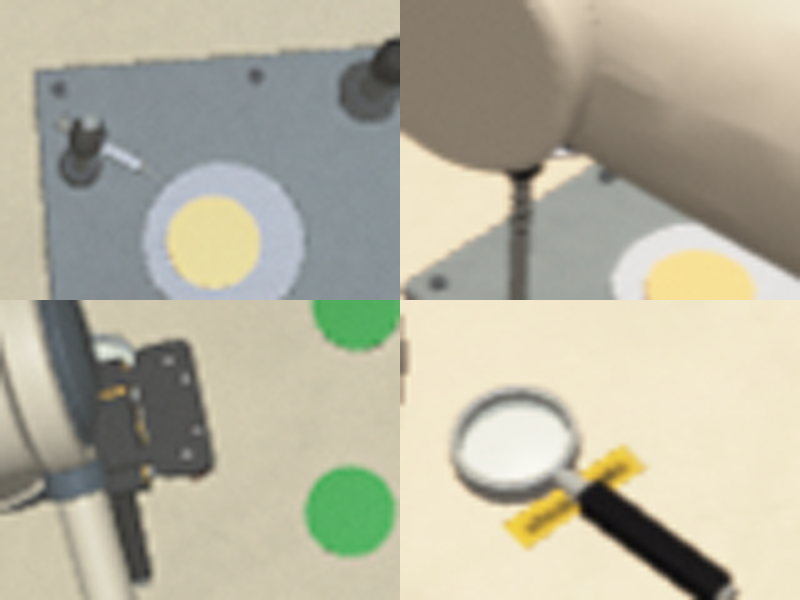

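The dish (yellow) is on the stage, about 6 mm left of its centre. The pointer is untouched, the lamp is clear, and the loupe hasn't moved. Descending to grasp.

Emit:
play_rows(
  xyz=[
    [0,0,0.5],
    [0,0,0.6],
    [0,0,0.6],
    [0,0,0.6],
    [0,0,0.6],
    [0,0,0.6],
    [0,0,0.5],
    [0,0,0],
    [0,0,0],
  ],
  angular=[
    [0,0,0],
    [0,0,0],
    [0,0,0],
    [0,0,0],
    [0,0,0],
    [0,0,0],
    [0,0,0],
    [0,0,0],
    [0,0,0],
  ],
  claw=[0.6,0.6,0.6,0.6,0.6,0.6,0.6,0.6,0.6],
)

```text
t: 8.88
eef_pos: [0.4824, 0.1735, 0.0238]
tool_rot: [-3.119, -0.375, -0.002]
force: [0.2, 0.3, 0.1]
grip_width: 0.6
grasp_force: 0.0
```

```bash
python3 - <<'E'
from h import *
import cv2
for n,f,b in(("top","top0",(335,215,395,262)),("top","top1",(335,215,395,262)),("scene","scene0",(330,220,395,265))):
    im=cv2.imread(f"pics/{f}.png").astype(int);x0,y0,x1,y1=b
    r=im[y0:y1,x0:x1]; m=((r[...,2]-r[...,0])>50).astype(np.uint8)
    k,l,st,c=cv2.connectedComponentsWithStats(m);i=1+st[1:,4].argmax();uv=c[i]+[x0,y0]
    print(f,st[i],uv,ray(n,uv,.030),ray(n,uv,.036))
E
```

```text
top0 [ 19  15  15  17 180] [360.18333333 237.53333333] [ 0.55024476 -0.15955789  0.03      ] [ 0.54955052 -0.15904984  0.036     ]
top1 [ 19  15  18  17 247] [362.10121457 237.97975709] [ 0.54898667 -0.16549055  0.03      ] [ 0.54829773 -0.16495754  0.036     ]
scene0 [ 19  10  22  16 286] [359.46503497 237.59090909] [ 0.54733842 -0.16169789  0.03      ] [ 0.54318495 -0.15748574  0.036     ]
```

Emit:
play_rows(
  xyz=[
    [0,0,0.2],
    [0,0,0.19],
    [0,0,0],
    [0,0,0],
    [0,0,0],
    [0,0,0],
    [0,0,0],
    [0,0,0],
    [0,0,0],
  ],
  angular=[
    [0,0,0],
    [0,0,0],
    [0,0,0],
    [0,0,0],
    [0,0,0],
    [0,0,0],
    [0,0,0],
    [0,0,0],
    [0,0,0],
  ],
  claw=[0.6,0.6,0.6,0.4,0.25,0.1,0.1,0.1,0.1],
  squeeze=35,
)

```text
t: 10.0
eef_pos: [0.4819, 0.1735, 0.0033]
tool_rot: [3.119, 0.375, 0.0]
force: [-1.3, -0.2, 1.0]
grip_width: 0.179
grasp_force: 35.0
```

Emit:
play_rows(
  xyz=[
    [0,0,-0.2],
    [0,0,-0.4],
    [0,0,-0.5],
    [0,0,-0.5],
    [-0.3,-0.08,-0.5],
    [-0.35,-0.09,-0.5],
    [-0.4,-0.1,-0.5],
    [-0.4,-0.1,-0.5],
    [-0.3,-0.06,-0.1],
    [0,0,0],
  ],
  angular=[
    [0,0,0],
    [0,0,0],
    [0,0,0],
    [0,0,0],
    [0,0,0],
    [0,0,0],
    [0,0,0],
    [0,0,0],
    [0,0,0],
    [0,0,0],
  ],
  claw=[0.1,0.1,0.1,0.1,0.1,0.1,0.1,0.1,0.1,0.1],
)

```text
t: 11.25
eef_pos: [0.3915, 0.1739, 0.1895]
tool_rot: [-3.118, -0.376, -0.004]
force: [0.5, -0.3, -0.5]
grip_width: 0.179
grasp_force: 35.0
```

Emit:
play_rows(
  xyz=[
    [-0.08,0.34,0],
    [-0.17,0.69,0],
    [-0.17,0.69,0],
    [-0.17,0.69,0],
    [-0.17,0.69,0],
    [-0.17,0.69,0],
    [-0.17,0.69,0],
    [-0.17,0.69,0],
    [-0.17,0.69,0],
    [-0.17,0.69,0],
  ],
  angular=[
    [0,0,0],
    [0,0,0],
    [0,0,0],
    [0,0,0],
    [0,0,0],
    [0,0,0],
    [0,0,0],
    [0,0,0],
    [0,0,0],
    [0,0,0],
  ],
  claw=[0.1,0.1,0.1,0.1,0.1,0.1,0.1,0.1,0.1,0.1],
)

```text
t: 12.5
eef_pos: [0.391, -0.1651, 0.1875]
tool_rot: [-3.119, -0.374, 0.001]
force: [0.8, 0.2, -0.5]
grip_width: 0.179
grasp_force: 35.0
```

Emit:
play_rows(
  xyz=[
    [-0.09,0.35,0],
    [0,0,0.3],
    [0,0,0.5],
    [0,0,0.3],
    [0,0,0],
    [0,0,0],
  ],
  angular=[
    [0,0,0],
    [0,0,0],
    [0,0,0],
    [0,0,0],
    [0,0,0],
    [0,0,0],
  ],
  claw=[0.1,0.1,0.1,0.1,0.1,0.1],
)

```text
t: 13.25
eef_pos: [0.3911, -0.1815, 0.1338]
tool_rot: [3.119, 0.376, 0.001]
force: [-0.5, -0.2, -0.9]
grip_width: 0.178
grasp_force: 35.0
```

```bash
python3 - <<'E'
from plant import grab_frame
import cv2,numpy as np
t=np.mean([grab_frame("top") for _ in range(4)],0).astype(np.uint8);s=np.mean([grab_frame("scene") for _ in range(4)],0).astype(np.uint8)
cv2.imwrite("pics/top2.png",t);cv2.imwrite("pics/scene2.png",s)
f=lambda im,x,y,w,h,W,H:cv2.resize(im[y:y+h,x:x+w],(W,H),interpolation=cv2.INTER_CUBIC)
cv2.imwrite("pics/e.png",np.hstack([f(t,325,190,80,100,400,500),f(s,300,190,80,100,400,500)]))
E
```

```text
(no output)
```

View pics/e.png

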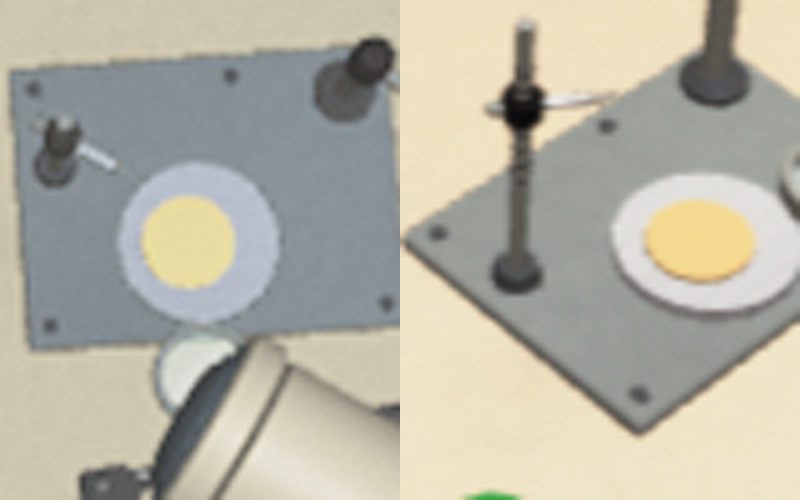

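```bash
python3 - <<'E'
from h import *
np.set_printoptions(precision=4,suppress=True)
t=lambda u,v:crop((u,v),(325,190),5); s=lambda u,v:crop((u-400,v),(300,190),5)
# post: solve image offset of scene camera + post xy from top/base, then collar
g=pose([.5491,-.1712,.0927],(.055,.085,0))[0]
f=least_squares(lambda q:np.r_[(proj("scene",[g[0]+q[0],g[1]+q[1],.185])-s(525,22))[0],(proj("scene",[g[0]+q[0],g[1]+q[1],.018])-s(517,270))[0]],[0,0]);print("post shift",f.x,f.fun)
xy=g[:2]+f.x
for uv in((522,106),):
  q=least_squares(lambda q:(proj("scene",[*xy,q[0]])-s(*uv))[0],[.12]);print("collar",q.x,q.fun)
# lens ring expected in top crop
a=np.linspace(0,2*np.pi,73);c=np.array([.3911,-.1815])+.07*np.array([.9717,.2363])
P=np.c_[c[0]+.03*np.cos(a),c[1]+.03*np.sin(a),np.full(73,.1445)]
q=(proj("top",P)-[325,190]+.5)*5-.5;print("ring L,T",q[:,0].min(),q[:,1].min(),"centre",q.mean(0))
P[:,2]=.1375;q=(proj("scene",P)-[300,190]+.5)*5-.5;print("scene ring L",q[:,0].min()+400,q[:,1].min())
E
```

```text
post shift [0.     0.0014] [ 0.0855  0.2117 -0.095  -0.2116]
collar [0.1323] [0.0848 0.0031]
ring L,T 149.8460150845288 324.2843722903941 centre [203.0745 376.6484]
scene ring L 782.0998103423419 140.9873666745065
```

Emit:
play_rows(
  xyz=[
    [0.15,0.04,0.03],
    [0.2,0.04,0.03],
    [0.25,0.05,0.03],
    [0.25,0.05,0.03],
    [0.25,0.05,0],
    [0.25,0.05,0],
    [0.2,0.05,0],
    [0.12,0.03,0],
    [0.07,0.01,0],
    [0,0,0],
  ],
  angular=[
    [0,0,0],
    [0,0,0],
    [0,0,0],
    [0,0,0],
    [0,0,0],
    [0,0,0],
    [0,0,0],
    [0,0,0],
    [0,0,0],
    [0,0,0],
  ],
  claw=[0.1,0.1,0.1,0.1,0.1,0.1,0.1,0.1,0.1,0.1],
)

```text
t: 14.9
eef_pos: [0.4797, -0.179, 0.1271]
tool_rot: [-3.119, -0.375, 0.0]
force: [0.6, -0.3, -1.4]
grip_width: 0.178
grasp_force: 35.0
```

```bash
python3 - <<'E'
from plant import grab_frame
import cv2,numpy as np
t=np.mean([grab_frame("top") for _ in range(4)],0).astype(np.uint8);s=np.mean([grab_frame("scene") for _ in range(4)],0).astype(np.uint8)
cv2.imwrite("pics/top3.png",t);cv2.imwrite("pics/scene3.png",s)
f=lambda im,x,y,w,h,W,H:cv2.resize(im[y:y+h,x:x+w],(W,H),interpolation=cv2.INTER_CUBIC)
cv2.imwrite("pics/f.png",np.hstack([f(t,325,195,50,70,400,560),f(s,315,190,50,70,400,560)]))
from plant import env
print(env.read_state()["eef_pos"])
E
```

```text
[ 0.47961627 -0.17905869  0.12721861]
```

View pics/f.png

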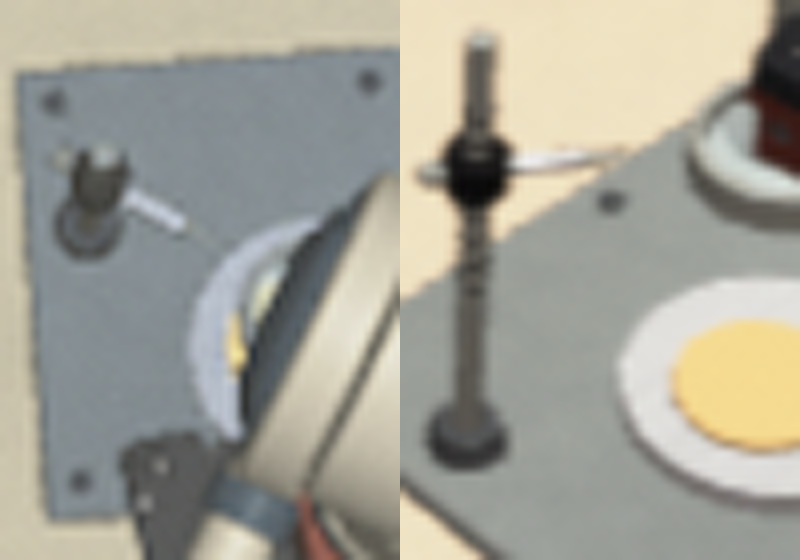

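```bash
python3 - <<'E'
from h import *
c=np.array([.4797,-.179])+.07*np.array([.9717,.2363]);a=np.linspace(0,2*np.pi,73)
for dz in(-.007,0,.007):
  P=np.c_[c[0]+.03*np.cos(a),c[1]+.03*np.sin(a),np.full(73,.131+dz)]
  q=(proj("scene",P)-[315,190]+.5)*8-.5;q[:,0]+=400;i=q[:,0].argmin();j=q[:,1].argmax();print(dz,"scene L",q[i],"B",q[j])
  q=(proj("top",P)-[325,195]+.5)*8-.5;i=q[:,0].argmin();print("top L",q[i],"ctr",q.mean(0))
for z in(.127,.1315,.136):
  print(z,(proj("scene",[.575,-.1245,z])-[315,190]+.5)*8-.5+[400,0])
E
```

```text
-0.007 scene L [686.53399918 163.98041623] B [795.07750842 235.83596697]
top L [232.17783614 319.64236228] ctr [315.39131939 320.42744769]
0 scene L [688.03741762 147.03717523] B [797.07672648 218.89099683]
top L [233.5813303  317.31346305] ctr [317.22936734 318.10238064]
0.007 scene L [689.55362444 129.94981151] B [799.09326444 201.79922664]
top L [234.99953494 314.96015388] ctr [319.08668826 315.75294098]
0.127 [[632.75514225 162.09414622]]
0.1315 [[633.57693395 151.17401151]]
0.136 [[634.40322209 140.19412734]]
```

```bash
python3 -c "
from plant import finish_job
print(finish_job())"
```

```text
the job is handed in; nothing more can be done
None
```

I swung the lamp to about 1.65 rad, clear of the dish, and handed in with the magnifier held still and level over the dish. By camera estimate the lens sits at about 131 mm, the pointer's height, and within a few millimetres of the dish's centre; the hand-in gave no verdict.

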